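Slide a circuit board home in the bench tester and start the test

TASK

Slide the green circuit board across the mat into the bench tester, gold edge first, by pressing gently down on its black grip patch with the fingertips and dragging it; touch the board nowhere else, and do not press harder than 25 N. Take it fully home, so that it has pushed the tester's brass contact strip all the way back to its stop, then let go of it and press the red test button fully down and release it. Leave the other things on the bench alone.

Things in the scene. Friction and masses are not known exactly. Their poses are not given: they have to be found in the camera images.
- board: Green circuit board, a flat rigid plate 120 mm (its x) by 90 mm (its y), 4 mm thick, 100 to 200 g, on four slick 2 mm high nylon feet at x = +-36, y = +-24 mm (friction on the mat about 0.25). Origin: centre of its underside at the feet's soles. Its +x end carries the row of gold contacts and goes into the tester first. Chips round the patch are under 2 mm high. It is too wide to grip.
- board_grip (a point): Centre of the top face of the black rubber grip patch (friction about 0.9) on the board: patch 84 mm along the board's x by 44 mm along its y, 3 mm thick, its top 9 mm above the board's origin. Axes as the board's. A pressing fingertip drags the board along but turns it only weakly: the board can pivot under it.
- tester: Bench tester fixed on the mat. Origin: the point of the mat's surface where the board's origin lies when the board is home; the axes then agree too. A board goes in along the tester's +x between two grey guide rails, 12 mm high, to the brass strip. Behind the strip is a cream housing from x = 80 to 136 mm, 130 mm wide, 34 mm high, with a small display and the red button.
- strip (a joint): Brass contact strip across the far end of the guide, 84 mm wide, top 14 mm above the mat: metres pushed back along the tester's +x, 0 (its face at x = 48 mm in the tester's frame) to 0.012 (stop: face at x = 60 mm, board home); starts at 0 to 0.003. It moves with a stiff friction of about 8 N and stays put; to drive it the patch must be pressed with some 15 to 25 N, or the fingertips slip.
- strip_face (a point): Centre of the strip's face, towards the incoming board, 7.5 mm above the mat.
- button (a joint): Red test button: metres pressed down, 0 up to 0.006 fully down; a spring returns it; about 5 N to press fully.
- button_top (a point): Centre of the button's top, 28 mm wide, 56 mm above the mat when up; in the tester's frame at x = 108, y = -35 mm.
- mat: Blue anti-static mat, 380 mm (x) by 700 mm (y), 3 mm thick, fixed on the table. Origin: centre of its underside; its top is at z = 3 mm.
- drive: Bystander: aluminium hard drive, 147 x 102 x 26 mm. Origin: centre of the underside.
- mouse: Bystander: red computer mouse, 105 x 60 x 32 mm. Origin: centre of the underside.
- spare_board: Bystander: blue circuit board, 120 x 90 x 6 mm, without a patch. Origin: centre of the underside.
- driver: Bystander: screwdriver about 200 mm, lying along y on the table. Origin: centre of its underside.
- pot: Bystander: blue plastic cup, 60 mm wide, 50 mm high. Origin: centre of the underside.
- tester_mouth (a point): Centre of the start of the guide rails, on the mat, at x = -80 mm in the tester's frame. From here to x = 80 mm the rails' inner faces are at y = +-47.5 mm (2.5 mm play each side of the board). Before it two slick orange funnel walls, 12 mm high, open out to +-75 mm at x = -144 mm; a crooked board that is pushed in turns straight along them.
There are look-alikes about, which are no part of the job. Of the things like the board, leave any that is orange; of the rest the smaller one is meant.

How it is judged:
By the outcome, as a careful person would: the job done as asked, in the order asked, and still so for the second after the job is handed in, with the robot touching nothing.
It also fails if it takes over 64 s, if anything falls off the work surface, if the arm or the gripper's body presses on something with over 40 N, if the wrist force passes 120 N, or if a joint passes its speed limit or range.

ROBOT

A 6-joint arm with a two-finger parallel gripper is mounted at the origin on the work surface. World frame = base frame: x ahead of the robot, y to its left, z up, the work surface at z = 0. Lengths are in m, angles in rad, forces in N, time in s.
With the tool pointing down it reaches from about 0.35 to 0.975 m from the base axis. Payload 4.9 kg.
Tool frame: the origin (TCP) lies on the centre line of the jaws, within the pads' length; the fingertips stand ahead of it and the grasp point (between the pads) is the TCP (manip.tip_extent is the z of the fingertips in the tool frame, in m); z points along the fingers, y is the line along which they close (so a half turn about z gives the same grasp; the last joint's range is limited). The gripper opens to 85 mm and grips with 20 to 120 N. Pads are 22 mm wide; open, the fingers measure 114 mm over their backs; the gripper's body (76 mm by 85 mm) begins 54 mm behind the grasp point. The pads swing forward as they close: fully open they stand 13 mm farther back than shut.
Start: joints at [1.187, 0.053, 1.613, -0, 1.476, -0.119], TCP at [0.164, 0.603, 0.25] pointing down, gripper open.
Joint ranges: [-3.01, 3.01], [-1.01, 2.22], [0.06, 2.58], [-1.02, 4.17], [0.09, 2.62], [-3.14, 3.14]. Speed limits (rad/s): [2.57, 2.57, 3.14, 3.14, 3.14, 3.14].

INTERFACE

Orientations are given as a unit quaternion [w, x, y, z].
In Python, from plant import manip gives the robot as it stands. The module is installed in compiled form; this text tells all that it offers.
- The arm moves only by the shell command python3 -m crank 'ROWS'. ROWS is a JSON list of rows, 1 to 5 of them, each an object with the fields jaw (the opening from 0.0 (shut) to 1.0 (fully open)), tx, ty, tz (the shift in shares of the most that a row can go, 1 being 62.5 mm), drx, dry, drz (a rotation vector in shares of 45 degrees (1.0 is 45 degrees)); a field left out counts as zero (the opening has to be given); each row shifts and turns the commanded pose from where the row before left it, along the tool's axes as they then stand; what a row does not reach is not made up. A row lasts 1/8 s, in which the tool goes at most 0.0625 m and 0.188 rad, less where a joint would pass 70% of its speed; a pose out of reach is approached as far as the arm can. The fingers move at their own pace and stop on an object; the grip force is fixed at half the most. Time passes only in rows, so rows that do not move let the fingers close. It prints the time, the measured TCP pose, the force, the opening and the grip force at its end. No shift or turn number may pass 1 either way. Input that does not fit is refused with a message, and nothing moves.
- manip.state(): the state, without advancing time (a new reading comes with each control period).
- manip.grab_frame(name): name is "scene" or "top" or "wrist"; returns (picture, depth): 480x640x3 uint8, red, green, blue; 480x640 float32, m along the optical axis (not along the pixel's ray), 0 where there is no reading.
- manip.camera_params(name): a dict with "intrinsics" (3x3 intrinsics, pixels), "xyz" and "orientation" of the camera in the world. Camera axes: x right, y down, z forward; pixel columns grow to the right and rows downward; lengths in m; the calibration is good to about 2 mm. The wrist camera is an equidistant fisheye: a pixel r from the principal point sees the ray r / f radians off the axis. A picture is of the moment at which its call begins: read the wrist's pose just before it. camera_params takes no time and is no camera call; for the wrist camera it gives the pose at the moment of the call.
- manip.job_done(): hands the job in; it is judged then, once.
Trained networks look in the newest picture that a camera, given by its name, has taken for a name from the list of things; names that differ only in an ending like _2 or _b are one class to them, and where a whole thing is asked for, a point or a joint stands for the part that bears it (a point fixed in the world has none). Each returns a list of dicts, best first, with "conf" (0 to 1); they miss things now and then, are a little off and sometimes report something else, mostly with a low value. They report only what shows in the picture. A call takes as long as a camera call. They do not tell look-alikes from the thing itself.
- manip.look_for(camera, query): "extent" ([left, top, right, bottom] in pixels, round what is visible of it).
- manip.outline_of(camera, query): "region" (480x640 bool, what is visible of it) and "extent" ([left, top, right, bottom] in pixels, round what is visible of it).
- manip.mark_of(camera, query): "centre" ([row, column] in pixels: a listed point, or the origin of a listed thing).
The state is a dict: "time": time; "joint_pos": joint angles; "joint_vel": joint speeds; "joint_efforts": joint torques, N m; "tool_pos": TCP position; "tool_rot": TCP orientation; "contact_force": force on the tool from outside, world axes, zero at the start; "ft_torque": the same for the moment, N m; "gripper_width": opening from 0.0 (shut) to 1.0 (fully open); "grasp_force": force on a finger pad.
Only numpy, scipy, OpenCV 4.12 (cv2) and the standard library are available. Lean on these libraries where they do the work, as an engineer would, in place of code of your own. Each camera call takes 0.05 s, during which the arm holds its last target. There are 200 camera calls.

## Working session

There is one attempt and no reset: what is moved stays moved. The work goes in short steps, Python scripts to look and compute and a shell command to move; the robot and the scene stay as the last step left them, time stands still between calls to the robot, and variables do not carry over. Pictures are saved under pics/ and viewed, at most 10 in all, crops included, and the job is handed in when it is done.

```bash
mkdir -p pics
cat > h.py <<'E'
import numpy as np, cv2
from plant import manip
from scipy.spatial.transform import Rotation as R
def rot(q): return R.from_quat([q[1],q[2],q[3],q[0]])
def save(im,n): cv2.imwrite('pics/'+n,cv2.cvtColor(im,cv2.COLOR_RGB2BGR))
def world(cp,depth,px):  # px Nx2 (col,row) pinhole
    K=np.array(cp['intrinsics']); px=np.atleast_2d(px); z=depth[px[:,1].astype(int),px[:,0].astype(int)]
    c=np.c_[(px[:,0]-K[0,2])/K[0,0]*z,(px[:,1]-K[1,2])/K[1,1]*z,z]
    return rot(cp['orientation']).apply(c)+cp['xyz']
def onplane(cp,px,h):
    K=np.array(cp['intrinsics']); px=np.atleast_2d(px)
    d=rot(cp['orientation']).apply(np.c_[(px[:,0]-K[0,2])/K[0,0],(px[:,1]-K[1,2])/K[1,1],np.ones(len(px))])
    o=np.array(cp['xyz']); return o+d*((h-o[2])/d[:,2])[:,None]
E
python3 - <<'E'
from h import *
np.set_printoptions(precision=4,suppress=True)
im,d=manip.grab_frame('top'); save(im,'top0.png'); cp=manip.camera_params('top'); print(cp)
for q in ['board','board_grip','tester','strip_face','button_top','tester_mouth','spare_board']:
    for r in manip.mark_of('top',q): 
        c=r['centre']; print(q,round(r['conf'],2),np.round(c,1),world(cp,d,[[c[1],c[0]]])[0])
im,d=manip.grab_frame('scene'); save(im,'scene0.png')
s=manip.state(); print(s['time'],s['tool_pos'],s['tool_rot'],s['contact_force'],manip.tip_extent)
E
```

```text
{'intrinsics': array([[494.0377,   0.    , 317.6339],
       [  0.    , 494.0377, 247.5378],
       [  0.    ,   0.    ,   1.    ]]), 'xyz': array([0.4081, 0.08  , 1.2141]), 'orientation': array([ 0.041 , -0.7043,  0.7082, -0.0287])}
board 0.78 [251.8 266.9] [0.5174 0.2251 0.0114]
board 0.77 [369.1 191.6] [0.2357 0.4051 0.0093]
board 0.58 [308.6 113.3] [0.3808 0.6016 0.0055]
board_grip 0.92 [367.  188.9] [0.2402 0.4126 0.006 ]
board_grip 0.89 [247.6 267.1] [0.5278 0.2247 0.0111]
board_grip 0.71 [310.7 111.9] [0.3758 0.6032 0.0092]
board_grip 0.24 [204.5 160.3] [0.6376 0.4921 0.0078]
strip_face 0.69 [227.4 390.9] [ 0.5748 -0.0783  0.0169]
button_top 0.57 [238.4 419.5] [ 0.5424 -0.139   0.0594]
spare_board 0.93 [201.4 160.9] [0.6453 0.4904 0.0088]
0.45 [0.1635 0.6032 0.2502] [-0.      0.132   0.9912 -0.0001] [ 0.2961 -0.3001 -0.2604] 0.019
```

View pics/top0.png

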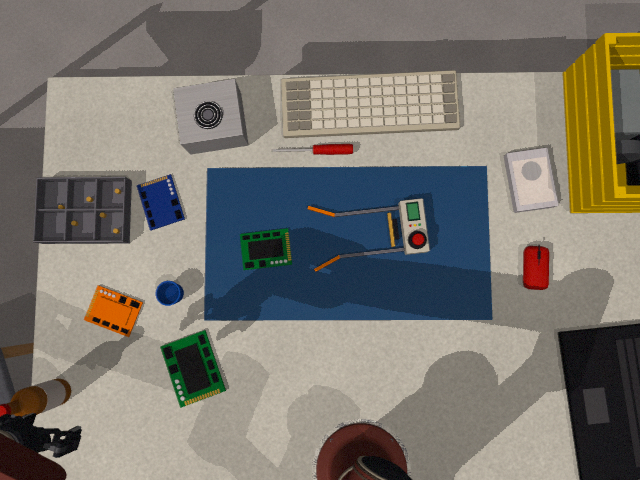

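The view from above shows three boards with patches: small green at (266,248) on the mat, larger green at (193,368), and orange at (114,310). The spare at (161,202) is blue and has no patch. The orange one is out and the green at (266,248) is the smaller of the rest, so that is the one. Its gold edge (291,246) faces the tester at (400,225). I'll confirm this in a crop and measure.

Run:
```python
from h import *
np.set_printoptions(precision=4,suppress=True)
im,d=manip.grab_frame('top'); cp=manip.camera_params('top')
save(cv2.resize(im[180:290,225:445],None,fx=3.6,fy=3.6,interpolation=cv2.INTER_CUBIC),'crop.png')
for r in manip.outline_of('top','board'):
    m=r['region'].astype(np.uint8); cs,_=cv2.findContours(m,0,2); c=max(cs,key=cv2.contourArea)[:,0]
    w=onplane(cp,c,0.009)[:,:2]; print('board',r['conf'],r['extent'],cv2.minAreaRect((w*1000).astype(np.float32)))
for r in manip.outline_of('top','tester'):
    print('tester',r['conf'],r['extent'])
hsv=cv2.cvtColor(im,cv2.COLOR_RGB2HSV)
def blob(lo,hi,box,h):
    m=cv2.inRange(hsv,lo,hi); mm=np.zeros_like(m); a,b,c,e=box; mm[b:e,a:c]=m[b:e,a:c]
    v,u=np.nonzero(mm); w=onplane(cp,np.c_[u,v],h)[:,:2]; return w
b=blob((0,150,80),(8,255,255),(400,225,435,255),0.059); print('button',b.mean(0),np.ptp(b,axis=0),len(b))
h=blob((15,0,150),(40,80,255),(395,190,435,258),0.037); print('housing',cv2.minAreaRect((h*1000).astype(np.float32)))
# patch
p=blob((0,0,0),(180,255,60),(240,228,295,268),0.012)
p=blob((40,90,40),(80,255,255),(235,222,300,272),0.009); print('green',cv2.minAreaRect((p*1000).astype(np.float32)))
for nm,box in (('f1',(300,200,342,220)),('f2',(308,250,345,275))):
    f=blob((8,150,120),(20,255,255),box,0.015); print(nm,f.mean(0),cv2.minAreaRect((f*1000).astype(np.float32)))
```

```text
board 0.88 [242.6, 226.0, 291.3, 270.0] ((525.0718994140625, 230.0220947265625), (90.74610900878906, 120.75516510009766), 6.866143703460693)
board 0.81 [160.5, 332.2, 225.3, 409.6] ((237.57489013671875, 404.1334228515625), (158.25413513183594, 121.84559631347656), 20.385766983032227)
board 0.75 [84.2, 283.9, 142.4, 338.3] ((375.5440979003906, 600.994873046875), (122.78607940673828, 91.42621612548828), 70.06427764892578)
board 0.64 [273.0, 142.2, 353.5, 155.0] ((775.114990234375, 112.6043930053711), (197.6559600830078, 25.630353927612305), 89.43679809570312)
tester 0.84 [308.6, 197.9, 427.4, 269.8]
tester 0.48 [204.8, 168.1, 489.6, 321.6]
button [ 0.542  -0.1343] [0.0451 0.0321] 110
housing ((576.0184326171875, -131.25856018066406), (127.71955108642578, 54.0395622253418), 5.975587368011475)
green ((525.3995971679688, 229.09542846679688), (90.249267578125, 119.99330139160156), 6.4402174949646)
f1 [0.6173 0.0917] ((617.4025268554688, 91.90177917480469), (68.38104248046875, 8.274081230163574), 72.9981460571289)
f2 [0.4889 0.0789] ((488.6983642578125, 79.02688598632812), (7.029928207397461, 67.59194946289062), 29.068702697753906)
```

View pics/crop.png

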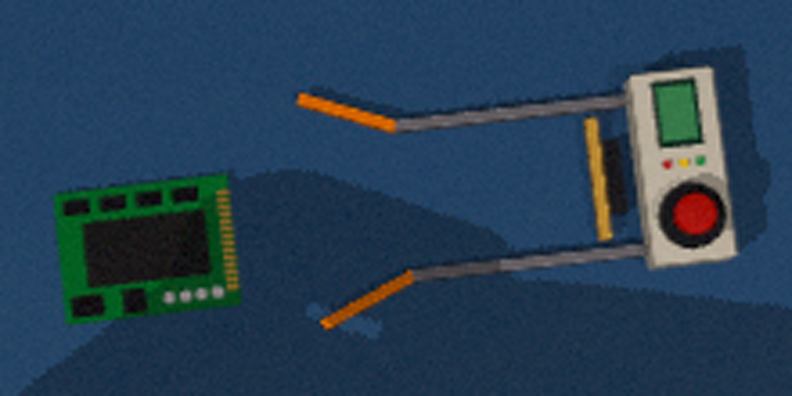

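The crop confirms it: the small green board has the black patch at (147,248) and its gold edge at (228,240), facing the funnel. The tester's housing is at (682,168) and the red button at (697,212). From the fits, the tester origin is about (0.565,-0.024) with its x at yaw -84°, and the board is at (0.525,0.2295) with yaw -83.4°. In the tester's frame the board is at (-256,-13) mm.

The rows are not in the units I measure in: shifts go in shares of 62.5 mm and turns go in shares of 45 degrees. I convert before sending: -0.0454 m is -0.7264, -0.0357 m is -0.5712, -0.123 rad / 0.7854 = -0.1566.

```bash
python3 -m crank '[{"jaw":0.35,"drz":-0.1566},{"jaw":0.35,"drz":-0.1566},{"jaw":0.35,"drz":-0.1553},{"jaw":0.35,"tx":-0.5712,"ty":-0.7264},{"jaw":0.35,"tx":-0.5712,"ty":-0.7264}]'; python3 -m crank '[{"jaw":0.35,"tx":-0.5712,"ty":-0.7264},{"jaw":0.35,"tx":-0.5712,"ty":-0.7264},{"jaw":0.35,"tx":-0.5712,"ty":-0.7264},{"jaw":0.35,"tx":-0.5712,"ty":-0.7264},{"jaw":0.35,"tx":-0.5712,"ty":-0.7264}]'; python3 -m crank '[{"jaw":0.35,"tx":-0.5712,"ty":-0.7264},{"jaw":0.35,"tx":-0.5712,"ty":-0.7264},{"jaw":0.35,"tz":0.8},{"jaw":0.35,"tz":0.8},{"jaw":0.35,"tz":0.32}]'
```

```text
time: 1.23
tool_pos: [0.2444, 0.5195, 0.2503]
tool_rot: [0.0, -0.053, 0.999, 0.0]
contact_force: [0.1, -0.1, 0.4]
gripper_width: 0.347
grasp_force: 0.0
time: 1.85
tool_pos: [0.446, 0.3114, 0.2507]
tool_rot: [0.0, -0.052, 0.999, 0.0]
contact_force: [0.4, 0.2, -0.1]
gripper_width: 0.35
grasp_force: 0.0
time: 2.48
tool_pos: [0.5233, 0.2291, 0.1267]
tool_rot: [-0.003, -0.051, 0.999, -0.001]
contact_force: [-0.1, -0.7, -0.9]
gripper_width: 0.348
grasp_force: 0.0
```

```bash
cat >> h.py <<'E'
def fish(cp,px,h):  # px (col,row) -> world on plane z=h
    K=np.array(cp['intrinsics']); px=np.atleast_2d(np.asarray(px,float))
    a=(px-[K[0,2],K[1,2]])/[K[0,0],K[1,1]]; th=np.linalg.norm(a,axis=1,keepdims=True)
    d=rot(cp['orientation']).apply(np.c_[a/np.maximum(th,1e-9)*np.sin(th),np.cos(th)]); o=np.array(cp['xyz'])
    return o+d*((h-o[2])/d[:,2])[:,None]
E
python3 - <<'E'
from h import *
np.set_printoptions(precision=4,suppress=True)
cp=manip.camera_params('wrist'); im,d=manip.grab_frame('wrist'); save(im,'w1.png')
for q,h in (('board_grip',.012),('tester_mouth',.003),('strip_face',.0105),('button_top',.059)):
    for r in manip.mark_of('wrist',q)[:2]: c=r['centre']; print(q,r['conf'],c,fish(cp,[[c[1],c[0]]],h)[0])
for r in manip.outline_of('wrist','board')[:1]:
    cs,_=cv2.findContours(r['region'].astype(np.uint8),0,2); c=max(cs,key=cv2.contourArea)[:,0]
    print(cv2.minAreaRect((fish(cp,c,.009)[:,:2]*1000).astype(np.float32)))
print(manip.state()['tool_pos'])
E
```

```text
board_grip 0.77 [236.2, 319.5] [0.5232 0.2292 0.012 ]
strip_face 0.16 [224.0, 77.7] [0.5339 0.0387 0.0105]
((523.2191162109375, 229.7215576171875), (91.87228393554688, 121.56965637207031), 6.539304256439209)
[0.5269 0.2306 0.1332]
```

View pics/w1.png

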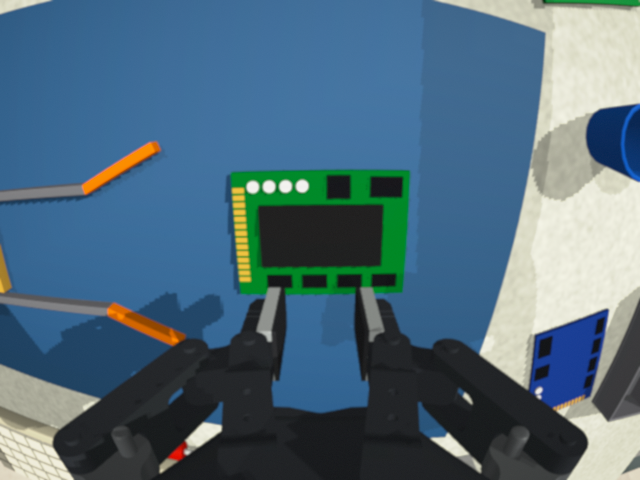

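The wrist view shows the small green board with its patch centred at (320,236), the gold edge at (240,235) towards the tester, and the fingers level with its long axis. The patch is where I measured it, so I'll descend.

To row units: 0.03 m is 0.48, 0.003 m is 0.048.

```bash
python3 -m crank '[{"jaw":0.35,"tx":0.048,"ty":0.016,"tz":0.48},{"jaw":0.35,"tz":0.48},{"jaw":0.35,"tz":0.24},{"jaw":0.35}]'; python3 -c "
from plant import manip;print(manip.tip_extent)"
```

```text
time: 3.28
tool_pos: [0.5222, 0.2306, 0.0554]
tool_rot: [-0.0, -0.052, 0.999, -0.0]
contact_force: [0.3, -0.6, 0.2]
gripper_width: 0.347
grasp_force: 0.0
0.019
```

To row units: 0.012 m is 0.192, 0.006 m is 0.096.

```bash
python3 -m crank '[{"jaw":0.35,"tz":0.192},{"jaw":0.35,"tz":0.096},{"jaw":0.35,"tz":0.048},{"jaw":0.35}]'; python3 -m crank '[{"jaw":0.35,"tz":0.032},{"jaw":0.35}]'
```

```text
time: 3.78
tool_pos: [0.5221, 0.2305, 0.0342]
tool_rot: [-0.0, -0.052, 0.999, -0.0]
contact_force: [0.0, 0.3, 0.2]
gripper_width: 0.356
grasp_force: 0.0
time: 4.03
tool_pos: [0.5222, 0.2305, 0.0323]
tool_rot: [0.0, -0.052, 0.999, -0.0]
contact_force: [0.3, 0.2, -0.0]
gripper_width: 0.351
grasp_force: 0.0
```

To row units: 0.001 m is 0.016.

```bash
for i in 1; do python3 -m crank '[{"jaw":0.35,"tz":0.016},{"jaw":0.35}]'; python3 -m crank '[{"jaw":0.35,"tz":0.016},{"jaw":0.35}]';  done | grep -E "pos|force"
```

```text
tool_pos: [0.5221, 0.2306, 0.0313]
contact_force: [-0.4, 0.1, 0.4]
grasp_force: 0.0
tool_pos: [0.5224, 0.2306, 0.0306]
contact_force: [-0.1, -0.6, 1.9]
grasp_force: 0.9
```

To row units: 0.001 m is 0.016.

```bash
python3 -m crank '[{"jaw":0.35,"tz":0.016},{"jaw":0.35}]'| grep -E "pos|force"
```

```text
tool_pos: [0.5229, 0.2308, 0.0306]
contact_force: [-2.3, -0.8, 6.7]
grasp_force: 3.2
```

To row units: -0.01 m is -0.16, -0.008 m is -0.128.

```bash
python3 -m crank '[{"jaw":0.35,"tx":-0.016,"ty":-0.064,"tz":0.0048},{"jaw":0.35,"tx":-0.032,"ty":-0.128},{"jaw":0.35,"tx":-0.032,"ty":-0.16},{"jaw":0.35,"tx":-0.032,"ty":-0.16}]'| grep -E "pos|force"
```

```text
tool_pos: [0.5338, 0.1999, 0.0306]
contact_force: [-0.8, 1.8, 5.7]
grasp_force: 2.8
```

To row units: -0.01 m is -0.16, -0.008 m is -0.128.

```bash
python3 -m crank '[{"jaw":0.35,"tx":-0.032,"ty":-0.16},{"jaw":0.35,"tx":-0.032,"ty":-0.16},{"jaw":0.35,"tx":-0.032,"ty":-0.16},{"jaw":0.35,"ty":-0.128},{"jaw":0.35}]'| grep -E "pos|force"
```

```text
tool_pos: [0.5439, 0.1618, 0.0306]
contact_force: [-0.5, -1.8, 5.9]
grasp_force: 2.8
```

```bash
cat > look.py <<'E'
from h import *
np.set_printoptions(precision=4,suppress=True)
import sys
for cam,f in (('top',onplane),('wrist',fish)):
    cp=manip.camera_params(cam); im,d=manip.grab_frame(cam); save(im,cam+sys.argv[1]+'.png')
    for r in manip.outline_of(cam,'board')[:2]:
        cs,_=cv2.findContours(r['region'].astype(np.uint8),0,2); c=max(cs,key=cv2.contourArea)[:,0]
        print(cam,r['extent'],cv2.minAreaRect((f(cp,c,.009)[:,:2]*1000).astype(np.float32)))
    for q,h in (('tester_mouth',.003),('strip_face',.0105),('button_top',.059)):
        for r in manip.mark_of(cam,q)[:1]: c=r['centre']; print(cam,q,r['conf'],f(cp,[[c[1],c[0]]],h)[0])
s=manip.state(); print(s['time'],s['tool_pos'],s['contact_force'])
E
python3 look.py 2
```

```text
top [83.3, 283.0, 141.7, 336.8] ((375.90069580078125, 600.5345458984375), (122.06190490722656, 92.82524108886719), 67.59835052490234)
top [270.9, 239.9, 320.0, 262.7] ((517.3533935546875, 171.33880615234375), (36.545494079589844, 91.8338394165039), 8.289877891540527)
top strip_face 0.79 [ 0.5769 -0.0794  0.0105]
top button_top 0.62 [ 0.5422 -0.1335  0.059 ]
wrist [174.2, 204.7, 458.2, 381.0] ((544.639404296875, 161.25515747070312), (91.517578125, 120.26866912841797), 6.630237102508545)
6.4 [0.5439 0.162  0.0306] [ 0.3324 -1.9674  6.1232]
```

View pics/wrist2.png

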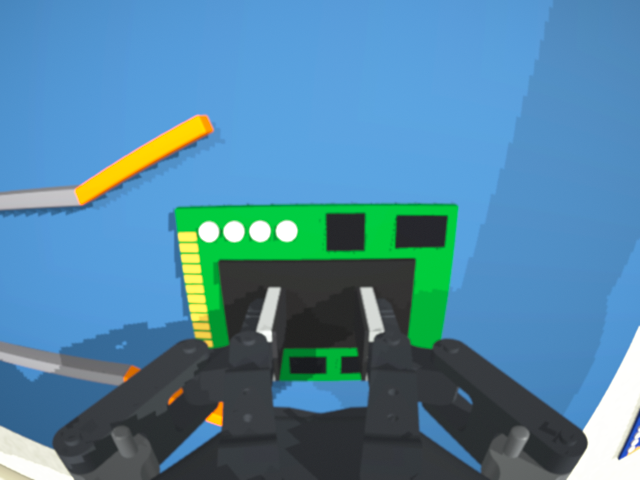

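The wrist view shows the board still under the fingertips, which are both on the patch (about (270,310) and (370,310)). Its gold edge at (195,285) is between the funnel walls, and it lies straight, about 0.8 mm off the tester's axis. I'll carry on into the rails.

To row units: -0.01 m is -0.16, -0.006 m is -0.096.

```bash
python3 -m crank '[{"jaw":0.35,"tx":-0.016,"ty":-0.096,"tz":0.0032},{"jaw":0.35,"ty":-0.16},{"jaw":0.35,"ty":-0.16},{"jaw":0.35,"ty":-0.16},{"jaw":0.35,"ty":-0.096}]'| grep -E "pos|force"; python3 -m crank '[{"jaw":0.35,"ty":-0.096},{"jaw":0.35,"ty":-0.096},{"jaw":0.35,"ty":-0.096}]'| grep -E "pos|force"
```

```text
tool_pos: [0.5493, 0.1208, 0.0306]
contact_force: [-0.1, 1.7, 6.6]
grasp_force: 3.2
tool_pos: [0.5511, 0.1031, 0.0306]
contact_force: [-0.8, 2.1, 6.8]
grasp_force: 3.2
```

```bash
python3 look.py 3 | grep -E "wrist|^[0-9]"
```

```text
wrist [176.0, 206.4, 456.1, 379.5] ((552.1000366210938, 101.49217224121094), (91.62992858886719, 120.1756362915039), 6.3336639404296875)
wrist strip_face 0.95 [ 0.569  -0.0748  0.0105]
7.9 [0.5512 0.1025 0.0305] [ 0.6526 -0.5081  6.7183]
```

View pics/wrist3.png

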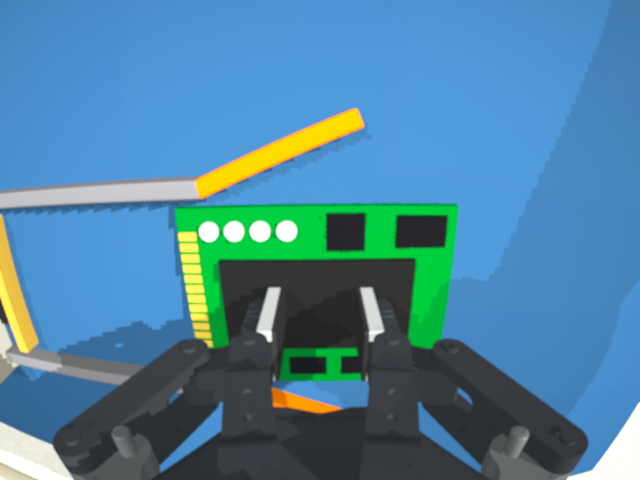

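The board's leading corner (177,206) is now inside the rail end (200,190) with a small gap, and the board is straight. I'll continue down the rails, watching the side force.

To row units: -0.01 m is -0.16, -0.008 m is -0.128.

```bash
python3 -m crank '[{"jaw":0.35,"ty":-0.08},{"jaw":0.35,"ty":-0.128},{"jaw":0.35,"ty":-0.16},{"jaw":0.35,"ty":-0.16},{"jaw":0.35,"ty":-0.16}]'| grep -E "pos|force"; python3 -m crank '[{"jaw":0.35,"ty":-0.16},{"jaw":0.35,"ty":-0.16},{"jaw":0.35,"ty":-0.16},{"jaw":0.35,"ty":-0.16},{"jaw":0.35,"ty":-0.112}]'| grep -E "pos|force"; python3 look.py 4 | grep -E "wrist|^[0-9]"
```

```text
tool_pos: [0.5555, 0.0601, 0.0305]
contact_force: [-0.3, 1.4, 6.4]
grasp_force: 3.3
tool_pos: [0.5604, 0.0131, 0.0305]
contact_force: [0.5, 2.2, 6.5]
grasp_force: 3.4
wrist [173.9, 203.4, 457.4, 381.9] ((561.3812255859375, 11.431884765625), (91.84309387207031, 120.68191528320312), 6.648555755615234)
wrist strip_face 0.9 [ 0.5699 -0.0744  0.0105]
9.65 [0.5605 0.0125 0.0306] [ 0.3    -1.4029  5.5018]
```

```bash
python3 -m crank '[{"jaw":0.35,"tz":0.016},{"jaw":0.35,"tz":0.0096},{"jaw":0.35}]'| grep -E "pos|force"
```

```text
tool_pos: [0.5609, 0.0126, 0.0305]
contact_force: [-3.4, -0.8, 14.1]
grasp_force: 7.3
```

To row units: -0.005 m is -0.08, -0.003 m is -0.048.

```bash
python3 -m crank '[{"jaw":0.35,"ty":-0.048,"tz":0.008},{"jaw":0.35,"ty":-0.08,"tz":0.0032},{"jaw":0.35,"ty":-0.08}]'| grep -E "pos|force";  python3 -m crank '[{"jaw":0.35,"ty":-0.064},{"jaw":0.35,"ty":-0.048}]'| grep -E "pos|force"
```

```text
tool_pos: [0.5626, 0.0011, 0.0305]
contact_force: [-3.9, 6.0, 17.5]
grasp_force: 9.0
tool_pos: [0.5634, -0.0059, 0.0305]
contact_force: [-4.5, 5.0, 18.7]
grasp_force: 8.9
```

To row units: -0.003 m is -0.048, 0.0008 m is 0.0128.

```bash
python3 -m crank '[{"jaw":0.35,"tx":0.0128,"ty":-0.048},{"jaw":0.35,"ty":-0.048}]'| grep -E "pos|force";  python3 -m crank '[{"jaw":0.35,"ty":-0.032},{"jaw":0.35,"ty":-0.032}]'| grep -E "pos|force"
```

```text
tool_pos: [0.5638, -0.0122, 0.0305]
contact_force: [-0.0, 3.5, 15.8]
grasp_force: 7.7
tool_pos: [0.5642, -0.0143, 0.0305]
contact_force: [-1.6, 12.8, 15.8]
grasp_force: 8.3
```

Contact with the strip has been made, so I'll raise the press to about 20 N.

To row units: -0.001 m is -0.016, 0.0007 m is 0.0112.

```bash
python3 -m crank '[{"jaw":0.35,"tz":0.0112},{"jaw":0.35,"ty":-0.016}]'| grep -E "pos|force";  python3 -m crank '[{"jaw":0.35,"ty":-0.032},{"jaw":0.35,"ty":-0.032}]'| grep -E "pos|force"
```

```text
tool_pos: [0.5643, -0.015, 0.0304]
contact_force: [-3.9, 13.4, 21.1]
grasp_force: 10.4
tool_pos: [0.5647, -0.0188, 0.0304]
contact_force: [-4.2, 13.7, 21.4]
grasp_force: 10.4
```

To row units: -0.002 m is -0.032, -0.001 m is -0.016.

```bash
python3 -m crank '[{"jaw":0.35,"ty":-0.032},{"jaw":0.35,"ty":-0.016}]'| grep -E "pos|force";  python3 -m crank '[{"jaw":0.35,"tx":0.0064,"ty":-0.016},{"jaw":0.35,"ty":-0.016}]'| grep -E "pos|force"; python3 look.py 5
```

```text
tool_pos: [0.5651, -0.0219, 0.0304]
contact_force: [-3.7, 13.3, 20.9]
grasp_force: 10.4
tool_pos: [0.5652, -0.0236, 0.0304]
contact_force: [-2.7, 14.7, 20.2]
grasp_force: 10.0
top [162.3, 334.9, 225.1, 407.9] ((237.77365112304688, 403.61578369140625), (153.2080535888672, 117.65149688720703), 19.980871200561523)
top [85.1, 283.6, 143.3, 336.7] ((376.0838317871094, 601.0399780273438), (121.27213287353516, 89.67649841308594), 69.43612670898438)
top strip_face 0.73 [ 0.5652 -0.0237  0.0105]
top button_top 0.45 [ 0.5353 -0.1397  0.059 ]
wrist [175.4, 205.7, 457.3, 380.6] ((565.922607421875, -23.885910034179688), (91.35054016113281, 120.3980484008789), 6.638266086578369)
wrist strip_face 0.75 [ 0.5718 -0.083   0.0105]
wrist button_top 0.62 [ 0.5408 -0.1333  0.059 ]
12.65 [ 0.5652 -0.0236  0.0305] [-2.0531 15.223  19.9162]
```

View pics/wrist5.png

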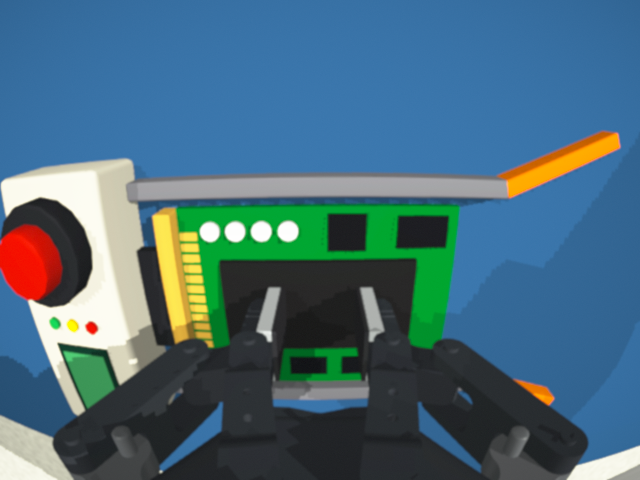

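The wrist view shows the gold edge (190,285) against the brass strip (170,275), with both fingertips on the patch. Little gap is left behind the strip, and the force is starting to rise. I'll continue in small steps to find the stop.

To row units: -0.001 m is -0.016, 0.0002 m is 0.0032.

```bash
python3 -m crank '[{"jaw":0.35,"ty":-0.016,"tz":0.0032},{"jaw":0.35}]'| grep -E "pos|force";  python3 -m crank '[{"jaw":0.35,"ty":-0.008},{"jaw":0.35}]'| grep -E "pos|force"
```

```text
tool_pos: [0.5652, -0.0238, 0.0304]
contact_force: [-3.5, 17.7, 22.2]
grasp_force: 10.8
tool_pos: [0.5652, -0.0238, 0.0304]
contact_force: [-4.3, 18.9, 20.7]
grasp_force: 11.0
```

The arm is stalled at the stop: the TCP no longer moves and the push has risen to 19 N. I'll relax the sideways preload, then lift.

To row units: 0.002 m is 0.032, 0.0008 m is 0.0128.

```bash
python3 -m crank '[{"jaw":0.35,"tx":0.0128,"ty":0.032,"tz":-0.008},{"jaw":0.35,"ty":0.016,"tz":-0.008},{"jaw":0.35}]'| grep -E "pos|force"
```

```text
tool_pos: [0.5649, -0.0236, 0.0305]
contact_force: [2.1, 8.0, 12.2]
grasp_force: 5.8
```

To row units: 0.0015 m is 0.024, -0.0005 m is -0.008.

```bash
python3 -m crank '[{"jaw":0.35,"tx":-0.0048,"ty":0.024,"tz":-0.008},{"jaw":0.35}]'| grep -E "pos|force"; python3 -m crank '[{"jaw":0.35,"tz":-0.032},{"jaw":0.35,"tz":-0.32},{"jaw":0.2,"tz":-0.64},{"jaw":0,"tz":-0.48},{"jaw":0}]'; python3 look.py 6
```

```text
tool_pos: [0.5647, -0.0234, 0.0305]
contact_force: [2.0, 3.3, 9.3]
grasp_force: 4.8
time: 14.4
tool_pos: [0.5627, -0.0243, 0.1229]
tool_rot: [0.003, -0.052, 0.999, -0.001]
contact_force: [-0.0, -0.7, -0.1]
gripper_width: 0.002
grasp_force: 0.0
top [344.4, 215.5, 394.5, 255.7] ((542.550048828125, -43.34132766723633), (90.45367431640625, 44.394493103027344), 89.60210418701172)
top [160.4, 332.5, 223.8, 407.0] ((237.81741333007812, 403.4752197265625), (155.36810302734375, 116.92455291748047), 19.594284057617188)
top button_top 0.4 [ 0.5675 -0.0762  0.059 ]
wrist [226.9, 179.6, 409.6, 304.8] ((564.0798950195312, -24.125900268554688), (92.18809509277344, 120.9114761352539), 6.218323707580566)
wrist [99.4, 129.4, 526.5, 347.5] ((566.8399047851562, -27.1612548828125), (150.17425537109375, 307.88372802734375), 9.846782684326172)
wrist strip_face 0.67 [ 0.57   -0.0839  0.0105]
wrist button_top 0.57 [ 0.5399 -0.1346  0.059 ]
14.9 [ 0.5605 -0.0237  0.1184] [ 0.1863  0.0443 -0.2977]
```

View pics/wrist6.png

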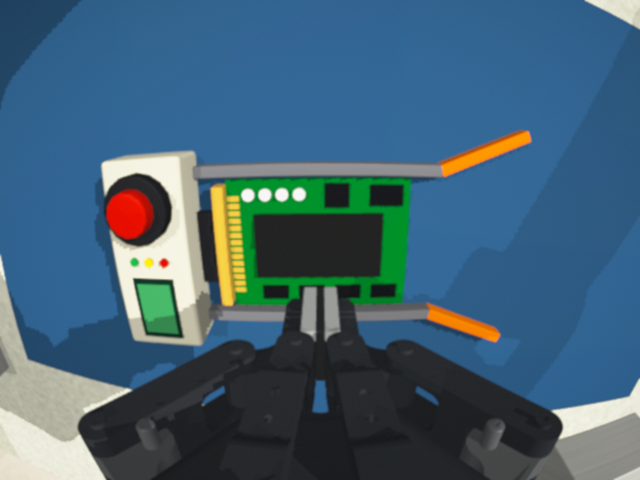

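The board is home: the gold edge (238,240) is on the strip (222,245) with the rails on both sides. The strip face measures x≈60 mm in the tester's frame, and the fingers are clear. The button at (130,214) measures (0.5405,-0.1345). I'll go there with shut fingers.

To row units: -0.0541 m is -0.8656, 0.0154 m is 0.2464.

```bash
python3 -m crank '[{"jaw":0,"tx":0.2464,"ty":-0.8656},{"jaw":0,"tx":0.2464,"ty":-0.8656},{"jaw":0,"tz":0.4},{"jaw":0},{"jaw":0}]'; python3 -m crank '[{"jaw":0,"tz":0.128},{"jaw":0}]'|grep -E "pos|force"
```

```text
time: 15.52
tool_pos: [0.5416, -0.1342, 0.0944]
tool_rot: [-0.0, -0.052, 0.999, 0.0]
contact_force: [0.4, 0.4, -0.0]
gripper_width: 0.001
grasp_force: 0.0
tool_pos: [0.5412, -0.134, 0.0857]
contact_force: [0.6, -0.4, -0.0]
grasp_force: 0.0
```

To row units: 0.005 m is 0.08.

```bash
for k in 1; do python3 -m crank '[{"jaw":0,"tz":0.08},{"jaw":0}]'|grep -E "pos|contact"; python3 -m crank '[{"jaw":0,"tz":0.048},{"jaw":0}]'|grep -E "pos|contact"; python3 -m crank '[{"jaw":0,"tz":0.048},{"jaw":0}]'|grep -E "pos|contact"; done
```

```text
tool_pos: [0.5411, -0.1343, 0.0806]
contact_force: [-0.7, 0.2, 0.8]
tool_pos: [0.5415, -0.1347, 0.0781]
contact_force: [0.1, 0.0, -0.6]
tool_pos: [0.5417, -0.1347, 0.0754]
contact_force: [-0.7, 0.0, 4.0]
```

To row units: 0.002 m is 0.032.

```bash
python3 -m crank '[{"jaw":0,"tz":0.032},{"jaw":0}]'|grep -E "pos|contact"; python3 -m crank '[{"jaw":0,"tz":0.032},{"jaw":0}]'|grep -E "pos|contact"; python3 -m crank '[{"jaw":0,"tz":0.016},{"jaw":0}]'|grep -E "pos|contact"
```

```text
tool_pos: [0.5417, -0.1347, 0.0734]
contact_force: [-0.4, -0.2, 4.5]
tool_pos: [0.5417, -0.1347, 0.072]
contact_force: [-2.2, 0.2, 7.8]
tool_pos: [0.5417, -0.1348, 0.0719]
contact_force: [-4.5, 2.2, 12.4]
```

The button has bottomed: z has stopped at 0.072 and the force is 12 N. I'll release it and check.

To row units: -0.05 m is -0.8, -0.03 m is -0.48.

```bash
python3 -m crank '[{"jaw":0,"tz":-0.064},{"jaw":0,"tz":-0.48},{"jaw":0,"tz":-0.8},{"jaw":0,"tx":0.32,"ty":0.8,"tz":-0.32},{"jaw":0}]'; python3 look.py 7|grep -E "wrist|^[0-9]"
```

```text
time: 17.9
tool_pos: [0.5161, -0.0853, 0.1755]
tool_rot: [0.001, -0.053, 0.999, -0.0]
contact_force: [-0.1, -0.3, -0.5]
gripper_width: 0.0
grasp_force: 0.0
wrist [318.1, 228.0, 458.0, 323.8] ((563.35693359375, -23.278076171875), (92.01045989990234, 121.34893798828125), 6.112237453460693)
wrist strip_face 0.62 [ 0.5667 -0.085   0.0105]
wrist button_top 0.57 [ 0.5413 -0.1345  0.059 ]
18.4 [ 0.5163 -0.0873  0.1735] [-0.0035  0.0006 -0.7403]
```

View pics/wrist7.png

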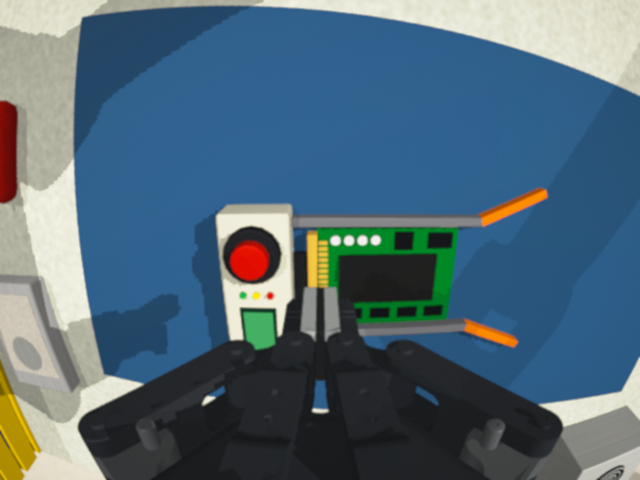

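The wrist view shows the board still home against the strip (313,262). The button at (250,262) is up again and the gripper is clear of everything.

```bash
python3 -c "
from plant import manip;print(manip.job_done())"
```

```text
the job is handed in; nothing more can be done
None
```

The board is fully home with the strip pushed back to its stop, the red button was pressed fully down and released, and the job was handed in at about 18 s of the 64 s allowed; the highest press I read was about 22 N.

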